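Shim the short foot of the desk shelf

TASK

The desk shelf has one short front foot, the red one, that hangs clear of the green mat. Pick up the yellow tapered feeler blade by its orange grip, slide it flat and straight, thin end first, under the middle of that foot from the front until you feel it bind snugly between mat and foot (a firm drag of about 10 N, without forcing it further), then let go and leave it wedged there. Leave everything else on the desk where it is.

Things in the scene. Friction and masses are not known exactly. Their poses are not given: they have to be found in the camera images.
- blade: Tapered feeler blade, yellow plastic, 70 to 120 g, loose, lying flat. Origin: on the underside, below the middle of its upright orange grip; +x points to the thin tip, z up. The flat underside runs from x = -13 to 141 mm, 30 mm wide. The top face is level, 14 mm high, from x = -13 to 53 mm, then slopes evenly down to 3 mm at the tip.
- blade_grip (a point): Middle of the blade's upright orange grip, 43 mm above the underside. The grip is 26 mm long (blade's x) and 14 mm wide (y), its top 61 mm above the underside; take it from above across its 14 mm.
- blade_tip (a point): Middle of the blade's thin tip, at the underside, 141 mm ahead of the blade's origin.
- riser: Wooden desk shelf, 240 mm deep (x), 460 mm wide (y), fixed. Origin: on the desk below its middle, z up; its front faces its own -x. Board from 70 to 88 mm above the desk, low things on it up to 114 mm. Dark legs at the corners, the two front ones just before the board's front; the front right leg (own -x, -y), marked red on top, is too short: its red rubber foot hangs clear above a green mat.
- short_foot (a point): Middle of the front face of the red rubber foot, 12 mm above the desk and 26 mm before the board's front. The foot is 26 mm deep (riser's x), 34 mm wide (y), facing the riser's -x; its underside is 10.5 to 13 mm above the desk and the gap to the mat 6 to 11.5 mm, not known beforehand. It yields upwards 1 mm for 15 N. The blade goes in along the riser's +x; friction is high, so once wedged it stays.
- mat_front (a point): Middle of the front edge of the green mat, at desk height. The mat is fixed, 290 mm long (riser's x), 170 mm wide (y), level; its front edge is 182 mm in front of the red foot's front edge, and it runs on below the foot, which is at its middle sideways. Its thickness is not known beforehand: 1.5 to 4.5 mm.
- flask: Bystander: blue drinking flask, 68 mm across, 200 mm tall; origin in the middle of its underside.
- drink: Bystander: clear drink bottle with a red band, 64 mm across, 190 mm tall; origin in the middle of its underside.
- mouse: Bystander: black computer mouse, 105 x 60 x 32 mm; origin in the middle of its underside.
- eraser: Bystander: pink eraser, 45 x 22 x 13 mm; origin in the middle of its underside.
- glasses_case: Bystander: grey glasses case, 160 x 60 x 40 mm; origin in the middle of its underside.
- charger: Bystander: white charger block, 50 x 50 x 28 mm; origin in the middle of its underside.
Things that resemble listed ones, but are neither listed nor needed, are in the scene too. What is meant by the blade is not brown, pink or turquoise, and is the larger of those in its own colour.

How it is judged (in metres and radians):
On the way, in this order (a step that is already met when the one before it is completed fails the run):
1. the blade is picked up clear of the desk (height (world z) of blade above 0.02 m), for 0.1 s.
2. the blade's tip is under the red foot (x of blade_tip in the frame of short_foot above 0.012 m and y of blade_tip in the frame of short_foot between -0.022 and 0.022 m and z of blade_tip in the frame of short_foot below 0 m), for 0.1 s.
At the end, for the whole second after the job is handed in: The released blade rests wedged under the red foot, flat (within 0.1 rad) and straight along the shelf's depth (within 0.15 rad), its tip at least 12 mm beyond the foot's front edge and within 22 mm of the foot's middle sideways and below it, bearing on the foot with 1.5 to 9 N (all of step 2 and contact force between blade and riser between 1.5 and 9 N and angle between the x axis of blade and the x axis of riser, either way round below 0.15 rad and angle between blade's own z axis and vertical below 0.1 rad and linear speed of blade below 0.01 m/s); the robot touches nothing.
It fails at once if the blade is forced: it bears on the shelf or its foot with more than 12 N (contact force between blade and riser above 12 N).
It fails at once if another thing on the desk is shifted more than 20 mm or tipped (distance of any of flask, drink, mouse, eraser, glasses_case, charger from where it was at the start of the episode above 0.02 m or angle between any of flask, drink, mouse, eraser, glasses_case, charger's own z axis and vertical above 0.3 rad).
It also fails if it takes over 67 s, if anything falls off the work surface, if the arm or the gripper's body presses on something with over 40 N, if the wrist force passes 120 N, or if a joint passes its speed limit or range.

ROBOT

A 7-joint arm with a two-finger parallel gripper is mounted at the origin on the work surface. World frame = base frame: x ahead of the robot, y to its left, z up, the work surface at z = 0. Lengths are in m, angles in degrees, forces in N, time in s.
With the tool pointing down it reaches from about 0.35 to 0.9 m from the base axis. Payload 7.2 kg.
Tool frame: the origin (TCP) lies at the very end of the fingers, on their centre line; the grasp point (between the pads) lies 19 mm behind it; z points along the fingers, y is the line along which they close (so a half turn about z gives the same grasp; the last joint's range is limited). The gripper opens to 88 mm and grips with 3 to 60 N. Pads are 20 mm wide; open, the fingers measure 115 mm over their backs; the gripper's body (75 mm by 178 mm) begins 61 mm behind the grasp point.
Start: joints at [60.837, 23.554, -0.728, 91.456, 0.321, 64.991, -4.71], TCP at [0.267, -0.565, 0.223] pointing down, gripper open.
Joint ranges: [-169.25, 169.25], [-16.82, 113.86], [-84.01, 82.57], [7.8, 145.47], [-59.2, 239.2], [7.22, 106.19], [-163.78, 163.78]. Speed limits (degrees/s): [136.94, 136.94, 172.46, 172.46, 180, 180, 180].

INTERFACE

Orientations are given as a 3x3 rotation matrix whose columns are the frame's x, y, z axes.
In Python, from workcell import arm gives the robot as it stands.
- The arm moves only by the shell command python3 -m pendant 'ROWS' [FORCE]. ROWS is JSON, a list of rows, each a list of 3 entries, a list of its own where there are three numbers: the turn, a rotation vector about the tool's x, y, z in rad, then the shift along the tool's x, y, z in cm, then the finger opening in cm, from 0 to 8.78. In form: [[[rx, ry, rz], [dx, dy, dz], fingers], ...]. A call has 1 to 12 rows; each row is the pose to reach, as a shift and turn from the pose commanded when the call began, along the tool's axes at that moment; what a row does not reach only later rows make up. A row lasts 1/12 s, in which the tool goes at most 41.7 mm and 7.16 degrees, less where a joint would pass 70% of its speed; a pose out of reach is approached as far as the arm can. A call with a gripper value outside its range is refused whole. The fingers move at their own pace and stop on an object; FORCE is the grip in N (left out, the last holds). Time passes only in rows, so rows that repeat a pose let the fingers close. It gives the time, the measured TCP pose, the force, the opening and the grip force at its end, in the units of the state.
- arm.read_state(): the state, without advancing time (a new reading comes with each control period).
- arm.camera(name): name is "scene" or "top"; returns a dict with "image" (384x512x3 uint8, red, green, blue), "vertical_fov" (degrees; the focal length in pixels is half the picture's height over the tangent of half this angle, whatever the lens; pixels are square), "cx", "cy" (the principal point, pixels), "k1" (the pictures are not rectified: a ray, as slopes to the right and down, at radius r is drawn at 1 + k1 r^2 times it, then the intrinsics apply), "eye" and "rotation" of the camera in the world. Camera axes: x right, y down, z forward; pixel columns grow to the right and rows downward; lengths in m; the calibration is good to about 2 mm. A picture is of the moment at which its call begins. There is no depth.
- arm.close_job(): hands the job in; it is judged then, once.
The state is a dict: "clock": time; "joints": joint angles; "joint_velocities": joint speeds; "effort": joint torques, N m; "position": TCP position; "eef_rot": TCP orientation; "contact_force": force on the tool from outside, world axes, zero at the start; "moment": the same for the moment, N m; "opening": opening from 0.0 (shut) to 1.0 (fully open); "grip_force": force on a finger pad.
Only numpy, scipy, OpenCV 4.12 (cv2) and the standard library are available. Lean on these libraries where they do the work, as an engineer would, in place of code of your own. Each camera call takes 0.05 s, during which the arm holds its last target. There are 200 camera calls.

## Working session

There is one attempt and no reset: what is moved stays moved. The work goes in short steps, Python scripts to look and compute and a shell command to move; the robot and the scene stay as the last step left them, time stands still between calls to the robot, and variables do not carry over. Pictures are saved under pics/ and viewed, at most 10 in all, crops included, and the job is handed in when it is done.

```bash
mkdir -p pics; cat > h.py <<'E'
import numpy as np, cv2
from workcell import arm
def snap(n,f):
    c=arm.camera(n); cv2.imwrite(f,c["image"][:,:,::-1]); np.save(f"{f}.npy",c,allow_pickle=True); return c
def load(f): return np.load(f+".npy",allow_pickle=True).item()
def K(c):
    f=c["image"].shape[0]/2/np.tan(np.radians(c["vertical_fov"])/2)
    return f
def ray(c,u,v):
    f=K(c); d=np.array([(u-c["cx"])/f,(v-c["cy"])/f]); s=d.copy()
    for _ in range(20): s=d/(1+c["k1"]*(s@s))
    return np.array(c["rotation"])@np.array([s[0],s[1],1])
def atz(c,u,v,z):
    r=ray(c,u,v); e=np.array(c["eye"]); return e+r*(z-e[2])/r[2]
def proj(c,p):
    q=np.array(c["rotation"]).T@(np.array(p)-c["eye"]); s=q[:2]/q[2]; s=s*(1+c["k1"]*(s@s)); return s*K(c)+[c["cx"],c["cy"]]
def crop(f,u0,v0,w,h,k,o):
    im=cv2.imread(f)[v0:v0+h,u0:u0+w]; cv2.imwrite(o,cv2.resize(im,None,fx=k,fy=k,interpolation=cv2.INTER_CUBIC))
E
python3 - <<'E'
from h import *
for n in("scene","top"):
    c=snap(n,f"pics/{n}0.png"); print(n,c["eye"],c["rotation"],c["vertical_fov"],c["k1"])
s=arm.read_state();print(s["clock"],s["position"],s["eef_rot"],s["contact_force"])
E
```

```text
scene [ 1.09251367 -0.13798693  1.0764214 ] [[ 0.05830708  0.8354403  -0.54647945]
 [ 0.99821177 -0.05601476  0.02087147]
 [-0.01317405 -0.54671917 -0.8372124 ]] 51.782544858649715 -0.08066999974945412
top [ 0.24800744 -0.0888052   1.26652826] [[-0.00569342 -0.98669455  0.16248523]
 [-0.99989209  0.0034167  -0.01428786]
 [ 0.01354259 -0.16254904 -0.98660752]] 51.59150864805221 -0.10451376646316968
0.1 [ 0.26642923 -0.56487909  0.22192124] [[ 9.04398999e-01  4.26687187e-01 -7.04001737e-04]
 [ 4.26687752e-01 -9.04398186e-01  1.21782771e-03]
 [-1.17066413e-04 -1.40179108e-03 -9.99999011e-01]] [-0.32146737  0.02304249 -0.78851935]
```

View pics/scene0.png

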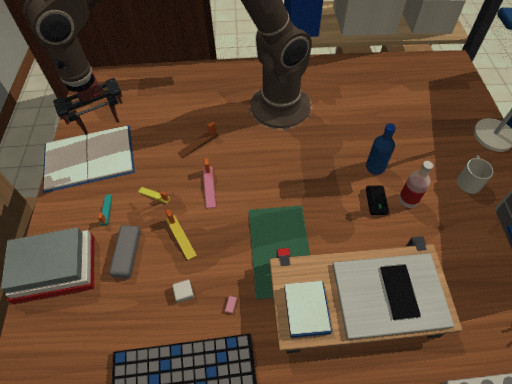

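View pics/top0.png

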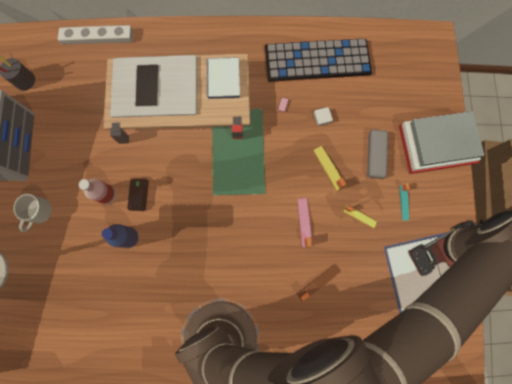

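Blade candidates (top picture): large yellow (329,168), small yellow (360,217), pink (305,220), turquoise (405,203), brown (320,283). I choose the large yellow one, with its grip near (341,184) and its tip near (318,149). A close crop will check that.

```bash
python3 - <<'E'
from h import *
crop("pics/top0.png",200,90,160,120,5,"pics/c1.png")
crop("pics/scene0.png",150,190,160,120,5,"pics/c2.png")
E
```

```text
(no output)
```

View pics/c1.png

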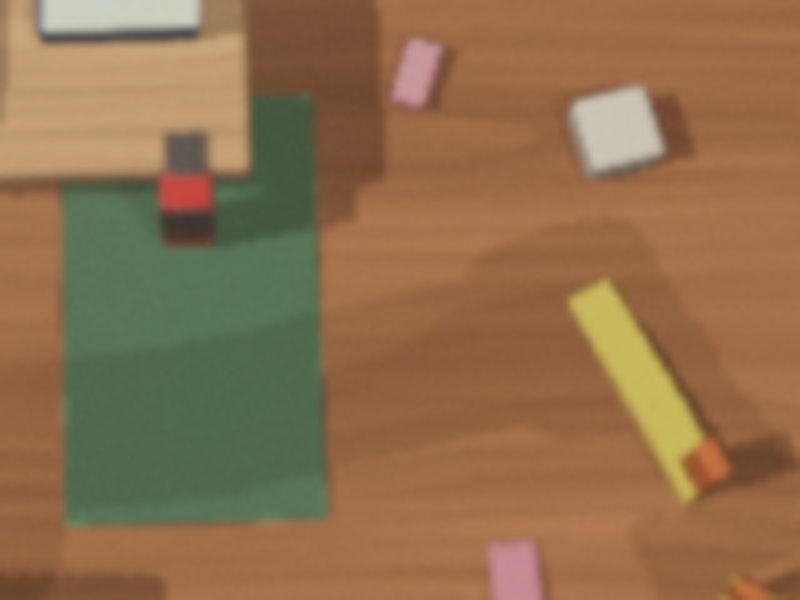

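View pics/c2.png

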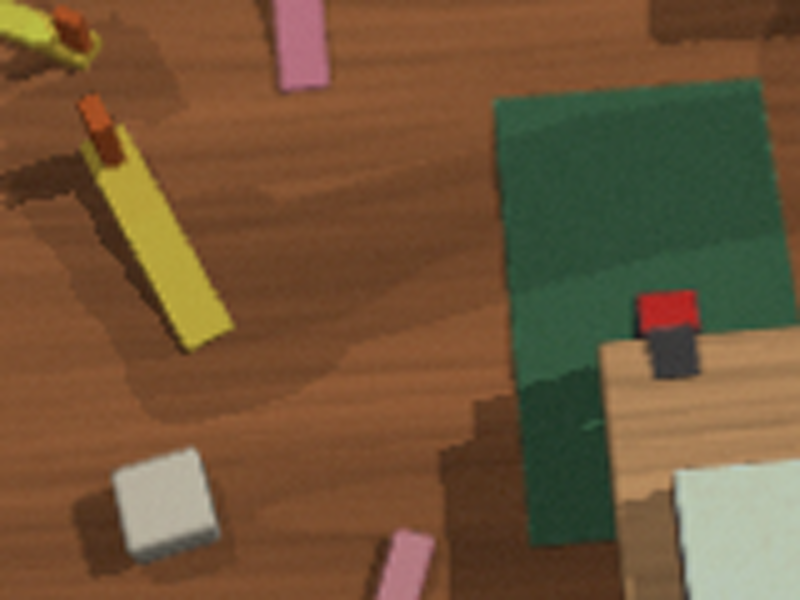

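The crops confirm the choice: the yellow blade's tip corners are at c1 (568,300) and (608,280), with the orange grip at (712,462). Mat front corners are at c1 (67,524) and (327,517), and the foot's front edge runs along (163..214, 243).

```bash
python3 - <<'E'
from h import *
T=load("pics/top0.png");S=load("pics/scene0.png")
t=lambda u,v,z:atz(T,200+(u+.5)/5-.5,90+(v+.5)/5-.5,z)
s=lambda u,v,z:atz(S,150+(u+.5)/5-.5,190+(v+.5)/5-.5,z)
p=lambda n,*a:print(n,*[np.round(x*1000,1)[:2] for x in a])
p("mat FL",t(67,524,.003),s(760,80,.003)); p("mat FR",t(327,517,.003),s(497,100,.003)); p("mat BR",t(313,95,.003),s(530,545,.003))
p("tipL",t(568,300,.003),s(233,327,.003));p("tipR",t(608,280,.003),s(190,352,.003))
p("gripTop",t(712,460,.061),s(92,100,.061))
p("tailL",t(690,500,.014),s(122,125,.014))
p("foot front bottom",t(163,243,.012),t(214,243,.012))
p("redtop",s(638,294,.088),s(698,291,.088),t(160,210,.088),t(213,210,.088))
E
```

```text
mat FL [451.7  24.7] [449.7  27. ]
mat FR [ 455.7 -142.9] [ 453.3 -140.2]
mat BR [ 743.  -136.6] [ 741.4 -135.7]
tipL [ 600.3 -303.7] [ 599.1 -303.5]
tipR [ 614.1 -330.9] [ 613.6 -328.6]
gripTop [ 481.3 -381.1] [ 472.  -383.3]
tailL [ 464.2 -376.9] [ 462.7 -374.6]
foot front bottom [636.8 -36.8] [636.7 -70.3]
redtop [632.4 -68.9] [632.8 -36. ] [634.5 -38. ] [634.4 -70.8]
```

Foot front is at about (635,-53.5) mm with shelf yaw about 1.2°. The blade origin is at about (482,-383) mm with yaw about 28°. I'll move above the grip.

```bash
cat >> h.py <<'E'
def delta(x,y,z,yaw):
    s=arm.read_state();R=np.array(s["eef_rot"]);p=np.array(s["position"])
    d=R.T@(np.array([x,y,z])-p)*100; a=np.radians(yaw)
    G=np.array([[np.cos(a),np.sin(a),0],[np.sin(a),-np.cos(a),0],[0,0,-1]])
    print("t",s["clock"],"pos",np.round(p*1000,1),"yaw",np.degrees(np.arctan2(R[1,0],R[0,0])),"tilt",R[:2,2],"turn",np.round(cv2.Rodrigues(R.T@G)[0].ravel(),4),"shift cm",np.round(d,2),"F",np.round(s["contact_force"],2),"op",s["opening"],s["grip_force"])
E
python3 -m pendant '[[[0,0,-0.02],[3.4,-0.9,0.5],4],[[0,0,-0.047],[6.8,-1.8,1],4],[[0,0,-0.047],[10.2,-2.7,1.5],4],[[0,0,-0.047],[13.6,-3.6,3],4],[[0,0,-0.047],[17,-4.5,5],4],[[0,0,-0.047],[20.4,-5.4,7],4],[[0,0,-0.047],[24,-6.3,9],4],[[0,0,-0.047],[27.3,-7.2,11.2],4],[[0,0,-0.047],[27.3,-7.2,11.2],4],[[0,0,-0.047],[27.3,-7.2,11.2],4],[[0,0,-0.047],[27.3,-7.2,11.2],4]]' 20
python3 - <<'E'
from h import *
delta(.4823,-.3829,.025,28)
snap("scene","pics/s1.png");snap("top","pics/t1.png")
a=cv2.imread("pics/s1.png")[190:290,130:230];b=cv2.imread("pics/t1.png")[110:210,280:380]
cv2.imwrite("pics/c3.png",cv2.resize(np.hstack([a,b]),None,fx=4,fy=4,interpolation=cv2.INTER_CUBIC))
E
```

```text
clock: 1.02
position: [0.4823, -0.3839, 0.1103]
eef_rot: [[0.883, 0.469, -0.001], [0.469, -0.883, 0.0], [-0.001, -0.001, -1.0]]
contact_force: [-0.7, -0.2, -0.3]
opening: 0.455
grip_force: 0.0
t 1.0167 pos [ 482.3 -383.9  110.3] yaw 27.966576375017986 tilt [-1.25538280e-03  5.17062875e-05] turn [-0.0006  0.0011 -0.0006] shift cm [ 0.05 -0.09  8.53] F [-0.71 -0.17 -0.34] op 0.4550629944326796 0.0
```

View pics/c3.png

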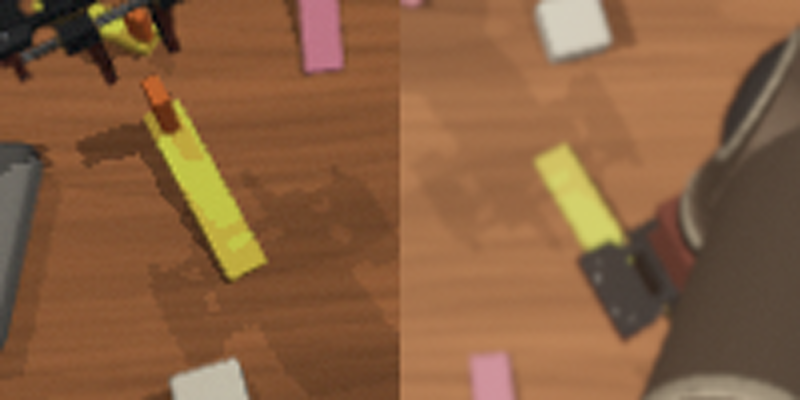

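The left half shows the fingertips at (108,80) and (175,45), straddling the grip at (155,90). Next I descend and grip.

```bash
python3 -m pendant '[[[0,0,0],[0,-0.1,2.5],4],[[0,0,0],[0,-0.1,5],4],[[0,0,0],[0,-0.1,7],4],[[0,0,0],[0,-0.1,8.2],4],[[0,0,0],[0,-0.1,8.5],4],[[0,0,0],[0,-0.1,8.5],4],[[0,0,0],[0,-0.1,8.5],0.5],[[0,0,0],[0,-0.1,8.5],0.5],[[0,0,0],[0,-0.1,8.5],0.5],[[0,0,0],[0,-0.1,8.5],0.5],[[0,0,0],[0,-0.1,8.5],0.5],[[0,0,0],[0,-0.1,8.5],0.5]]' 30
```

```text
clock: 2.12
position: [0.4828, -0.383, 0.0265]
eef_rot: [[0.883, 0.469, 0.001], [0.469, -0.883, -0.001], [0.0, 0.001, -1.0]]
contact_force: [-2.5, 0.8, 6.1]
opening: 0.158
grip_force: 30.0
```

```bash
python3 -m pendant '[[[0,0,0],[0,0,-1],0.5],[[0,0,0],[0,0,-2.5],0.5],[[0,0,0],[0,0,-4],0.5],[[0,0,0],[0,0,-5.5],0.5],[[0,0,0],[0,0,-6],0.5],[[0,0,0],[0,0,-6],0.5],[[0,0,0],[0,0,-6],0.5]]' 45
python3 -c "
from h import *
delta(.474,-.0569,.085,1.2)"
```

```text
clock: 2.7
position: [0.4822, -0.3827, 0.0856]
eef_rot: [[0.883, 0.469, 0.0], [0.469, -0.883, -0.0], [-0.0, 0.0, -1.0]]
contact_force: [-0.3, -0.3, -1.2]
opening: 0.154
grip_force: 45.0
t 2.7 pos [ 482.2 -382.7   85.6] yaw 27.95155242878387 tilt [ 5.40971164e-05 -1.05944292e-04] turn [ 1.000e-04 -0.000e+00  4.669e-01] shift cm [ 14.54 -29.17   0.06] F [-0.28 -0.31 -1.2 ] op 0.1540294436902646 44.991000294685364
```

```bash
python3 -m pendant '[[[0,0,0.03],[1,-2,0],0.5],[[0,0,0.08],[2.5,-5,0],0.5],[[0,0,0.13],[4,-8,0],0.5],[[0,0,0.18],[5.5,-11,0],0.5],[[0,0,0.23],[7,-14,0],0.5],[[0,0,0.28],[8.5,-17,0],0.5],[[0,0,0.33],[10,-20,0],0.5],[[0,0,0.38],[11.5,-23,0],0.5],[[0,0,0.43],[13,-26,0],0.5],[[0,0,0.467],[14,-28.2,0],0.5],[[0,0,0.467],[14.5,-29.2,0],0.5],[[0,0,0.467],[14.5,-29.2,0],0.5]]'
python3 -m pendant '[[[0,0,0],[0,0,1],0.5],[[0,0,0],[0,0,2],0.5],[[0,0,0],[0,0,3],0.5],[[0,0,0],[0,0,4],0.5],[[0,0,0],[0,0,4.5],0.5],[[0,0,0],[0,0,4.5],0.5],[[0,0,0],[0,0,4.5],0.5]]'
python3 - <<'E'
from h import *
delta(.474,-.0569,.030,1.2)
snap("scene","pics/s2.png");snap("top","pics/t2.png")
a=cv2.imread("pics/s2.png")[190:290,240:320];b=cv2.imread("pics/t2.png")[110:210,200:280]
cv2.imwrite("pics/c4.png",cv2.resize(np.hstack([a,b]),None,fx=5,fy=5,interpolation=cv2.INTER_CUBIC))
E
```

```text
clock: 3.7
position: [0.4729, -0.0535, 0.0848]
eef_rot: [[1.0, 0.026, -0.002], [0.026, -1.0, 0.001], [-0.002, -0.001, -1.0]]
contact_force: [0.2, 0.4, -0.6]
opening: 0.153
grip_force: 45.0
clock: 4.28
position: [0.4732, -0.0573, 0.04]
eef_rot: [[1.0, 0.02, -0.001], [0.02, -1.0, -0.0], [-0.001, -0.0, -1.0]]
contact_force: [0.7, -0.7, -1.0]
opening: 0.158
grip_force: 45.0
t 4.2833 pos [473.2 -57.3  40. ] yaw 1.14996101861209 tilt [-1.28959027e-03 -1.56055260e-06] turn [-0.      0.0013 -0.0009] shift cm [ 0.08 -0.04  1.  ] F [ 0.74 -0.74 -1.03] op 0.158138344603366 44.99091446399689
```

View pics/c4.png

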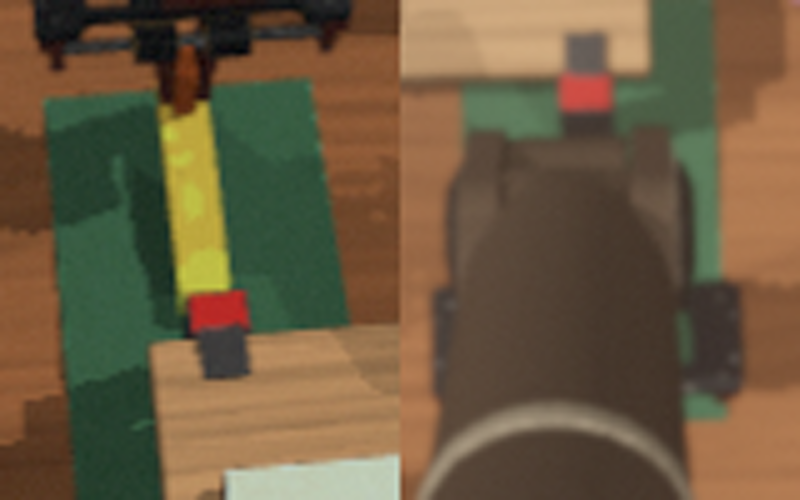

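The left half shows the blade over the mat pointing at the foot: left edge (158,100)→(180,312), right edge (210,100)→(232,295). I'll compare those with the predicted edges.

```bash
python3 - <<'E'
from h import *
S=load("pics/s2.png")
s=lambda u,v,z:atz(S,240+(u+.5)/5-.5,190+(v+.5)/5-.5,z)
# underside z ~ .0135 over desk; top slope
for n,l,r,z in(("x=53+30",(168.2,200),(220.5,200),.026),("near tip",(178.7,300),(231.5,290),.018)):
    print(n,np.round((s(*l,z))*1000,1),np.round(s(*r,z)*1000,1))
E
```

```text
x=53+30 [541.3 -71.1  26. ] [543.4 -39.9  26. ]
near tip [603.3 -69.8  18. ] [598.9 -38.3  18. ]
```

```bash
python3 -m pendant '[[[0,0,0],[0,0,0.3],0.5],[[0,0,0],[0,0,0.6],0.5],[[0,0,0],[0,0,0.8],0.5],[[0,0,0],[0,0,0.8],0.5],[[0,0,0],[0,0,0.8],0.5]]'
python3 -m pendant '[[[0,0,0],[0,0,0.05],0.5],[[0,0,0],[0,0,0.1],0.5],[[0,0,0],[0,0,0.1],0.5],[[0,0,0],[0,0,0.1],0.5]]'
python3 -m pendant '[[[0,0,0],[0,0,0.05],0.5],[[0,0,0],[0,0,0.1],0.5],[[0,0,0],[0,0,0.1],0.5],[[0,0,0],[0,0,0.1],0.5]]'
```

```text
clock: 4.8
position: [0.4735, -0.0568, 0.0326]
eef_rot: [[1.0, 0.021, -0.0], [0.021, -1.0, -0.0], [-0.0, 0.0, -1.0]]
contact_force: [-0.2, -0.1, -0.6]
opening: 0.16
grip_force: 45.0
clock: 5.13
position: [0.4736, -0.0569, 0.0317]
eef_rot: [[1.0, 0.021, 0.0], [0.021, -1.0, -0.0], [0.0, 0.0, -1.0]]
contact_force: [-0.8, -0.0, -2.0]
opening: 0.161
grip_force: 45.0
clock: 5.47
position: [0.4736, -0.0569, 0.0306]
eef_rot: [[1.0, 0.021, -0.0], [0.021, -1.0, -0.0], [-0.0, 0.0, -1.0]]
contact_force: [-0.3, 0.2, -0.9]
opening: 0.158
grip_force: 45.0
```

```bash
python3 -m pendant '[[[0,0,0],[0,0,0.05],0.5],[[0,0,0],[0,0,0.05],0.5],[[0,0,0],[0,0,0.05],0.5]]' | grep -E "posi|contact"
python3 -m pendant '[[[0,0,0],[0,0,0.05],0.5],[[0,0,0],[0,0,0.05],0.5],[[0,0,0],[0,0,0.05],0.5]]'| grep -E "posi|contact"
python3 -m pendant '[[[0,0,0],[0,0,0.05],0.5],[[0,0,0],[0,0,0.05],0.5],[[0,0,0],[0,0,0.05],0.5]]'| grep -E "posi|contact"
```

```text
position: [0.4736, -0.0569, 0.0301]
contact_force: [0.3, 0.5, -2.0]
position: [0.4737, -0.0569, 0.0297]
contact_force: [-0.5, 0.5, -0.1]
position: [0.4737, -0.0569, 0.0297]
contact_force: [-2.6, 1.3, 6.2]
```

```bash
python3 -m pendant '[[[0,0,0],[0.3,0,-0.04],0.5],[[0,0,0],[0.7,0,-0.04],0.5],[[0,0,0],[1.1,0,-0.04],0.5],[[0,0,0],[1.5,0,-0.04],0.5],[[0,0,0],[1.9,0,-0.04],0.5],[[0,0,0],[2.3,0,-0.04],0.5],[[0,0,0],[2.7,0,-0.04],0.5],[[0,0,0],[3.1,0,-0.04],0.5],[[0,0,0],[3.5,0,-0.04],0.5],[[0,0,0],[3.8,0,-0.04],0.5],[[0,0,0],[4,0,-0.04],0.5],[[0,0,0],[4,0,-0.04],0.5]]'
```

```text
clock: 7.22
position: [0.5138, -0.0561, 0.0297]
eef_rot: [[1.0, 0.021, -0.0], [0.021, -1.0, -0.0], [-0.0, 0.0, -1.0]]
contact_force: [-3.4, 0.8, 4.8]
opening: 0.156
grip_force: 45.0
```

```bash
cat > ok.sh <<'E'
# prints position and force; fails if the drag exceeds $1
awk -v L=$1 '/^position|^contact/{print} /^contact/{gsub(/[\[\],]/,"");fx=$2} END{exit !(fx>-L)}'
E
m="python3 -m pendant"
$m '[[[0,0,0],[0.1,0,-0.02],0.5],[[0,0,0],[0.2,0,-0.02],0.5],[[0,0,0],[0.2,0,-0.02],0.5]]' | sh ok.sh 5 &&
$m '[[[0,0,0],[0.1,0,0],0.5],[[0,0,0],[0.2,0,0],0.5],[[0,0,0],[0.2,0,0],0.5]]' | sh ok.sh 5 &&
$m '[[[0,0,0],[0.1,0,0],0.5],[[0,0,0],[0.2,0,0],0.5],[[0,0,0],[0.2,0,0],0.5]]' | sh ok.sh 5 &&
$m '[[[0,0,0],[0.1,0,0],0.5],[[0,0,0],[0.2,0,0],0.5],[[0,0,0],[0.2,0,0],0.5]]' | sh ok.sh 5 &&
$m '[[[0,0,0],[0.1,0,0],0.5],[[0,0,0],[0.2,0,0],0.5],[[0,0,0],[0.2,0,0],0.5]]' | sh ok.sh 5 &&
$m '[[[0,0,0],[0.1,0,0],0.5],[[0,0,0],[0.2,0,0],0.5],[[0,0,0],[0.2,0,0],0.5]]' | sh ok.sh 5
```

```text
position: [0.5161, -0.056, 0.0297]
contact_force: [-1.2, 0.9, 2.3]
position: [0.5181, -0.0559, 0.0297]
contact_force: [0.1, 0.0, 1.9]
position: [0.5201, -0.0559, 0.0297]
contact_force: [0.6, -0.2, -0.5]
position: [0.522, -0.0559, 0.0297]
contact_force: [0.5, -0.0, -0.8]
position: [0.524, -0.0558, 0.0297]
contact_force: [-0.4, -0.0, -1.2]
position: [0.526, -0.0558, 0.0297]
contact_force: [0.3, 0.4, -1.3]
```

```bash
m="python3 -m pendant"
$m '[[[0,0,0],[0.1,0,0.01],0.5],[[0,0,0],[0.2,0,0.01],0.5],[[0,0,0],[0.2,0,0.01],0.5]]' | sh ok.sh 5 &&
$m '[[[0,0,0],[0.1,0,0],0.5],[[0,0,0],[0.2,0,0],0.5],[[0,0,0],[0.2,0,0],0.5]]' | sh ok.sh 5 &&
$m '[[[0,0,0],[0.1,0,0],0.5],[[0,0,0],[0.2,0,0],0.5],[[0,0,0],[0.2,0,0],0.5]]' | sh ok.sh 5 &&
$m '[[[0,0,0],[0.1,0,0],0.5],[[0,0,0],[0.2,0,0],0.5],[[0,0,0],[0.2,0,0],0.5]]' | sh ok.sh 5 &&
$m '[[[0,0,0],[0.1,0,0],0.5],[[0,0,0],[0.2,0,0],0.5],[[0,0,0],[0.2,0,0],0.5]]' | sh ok.sh 5 &&
$m '[[[0,0,0],[0.1,0,0],0.5],[[0,0,0],[0.2,0,0],0.5],[[0,0,0],[0.2,0,0],0.5]]' | sh ok.sh 5
```

```text
position: [0.528, -0.0557, 0.0297]
contact_force: [-0.3, 0.5, 1.6]
position: [0.5299, -0.0557, 0.0297]
contact_force: [-1.0, -0.3, 2.5]
position: [0.5315, -0.0557, 0.0297]
contact_force: [-4.1, 0.5, 4.6]
position: [0.5321, -0.0557, 0.0297]
contact_force: [-9.6, 1.1, 9.6]
```

```bash
m="python3 -m pendant"
$m '[[[0,0,0],[0,0,-0.03],0.5],[[0,0,0],[0,0,-0.03],0.5],[[0,0,0],[0,0,-0.03],0.5],[[0,0,0],[0,0,-0.03],0.5]]'
python3 -c "
from h import *
delta(.532,-.0557,.0297,1.2);print(arm.read_state()['moment'])"
```

```text
clock: 10.05
position: [0.5322, -0.0557, 0.0297]
eef_rot: [[1.0, 0.021, -0.002], [0.021, -1.0, -0.0], [-0.002, 0.0, -1.0]]
contact_force: [-6.3, 0.4, 5.4]
opening: 0.152
grip_force: 45.0
t 10.05 pos [532.2 -55.7  29.7] yaw 1.1917697991467282 tilt [-2.43722513e-03 -6.56096666e-05] turn [ 0.      0.0024 -0.0001] shift cm [-0.02  0.    0.  ] F [-6.3   0.37  5.41] op 0.15247916423593072 44.9989253282547
[0.06538888 0.96838997 0.02019493]
```

```bash
m="python3 -m pendant"
$m '[[[0,0,0],[0,0,-0.03],0.5],[[0,0,0],[0,0,-0.03],0.5],[[0,0,0],[0,0,-0.03],0.5],[[0,0,0],[0,0,-0.03],0.5]]'| sh ok.sh 7 &&
$m '[[[0,0,0],[0.05,0,0],0.5],[[0,0,0],[0.05,0,0],0.5],[[0,0,0],[0.05,0,0],0.5]]'| sh ok.sh 7 &&
$m '[[[0,0,0],[0.05,0,0],0.5],[[0,0,0],[0.05,0,0],0.5],[[0,0,0],[0.05,0,0],0.5]]'| sh ok.sh 7 &&
$m '[[[0,0,0],[0.05,0,0],0.5],[[0,0,0],[0.05,0,0],0.5],[[0,0,0],[0.05,0,0],0.5]]'| sh ok.sh 7
```

```text
position: [0.5322, -0.0557, 0.0298]
contact_force: [-5.0, -0.1, 4.0]
position: [0.5325, -0.0557, 0.0298]
contact_force: [-7.2, 0.5, 4.8]
```

```bash
m="python3 -m pendant"
$m '[[[0,0,0],[0,0,-0.03],0.5],[[0,0,0],[0,0,-0.03],0.5],[[0,0,0],[0,0,-0.03],0.5],[[0,0,0],[0,0,-0.03],0.5]]'| sh ok.sh 8 &&
$m '[[[0,0,0],[0.05,0,0],0.5],[[0,0,0],[0.05,0,0],0.5],[[0,0,0],[0.05,0,0],0.5]]'| sh ok.sh 8 &&
$m '[[[0,0,0],[0.05,0,-0.01],0.5],[[0,0,0],[0.05,0,-0.01],0.5],[[0,0,0],[0.05,0,-0.01],0.5]]'| sh ok.sh 8
```

```text
position: [0.5326, -0.0557, 0.03]
contact_force: [-6.2, 0.4, 2.5]
position: [0.5327, -0.0557, 0.0299]
contact_force: [-6.9, 0.1, 3.3]
position: [0.5329, -0.0557, 0.03]
contact_force: [-8.1, -0.0, 3.5]
```

```bash
m="python3 -m pendant"
$m '[[[0,0,0],[0.05,0,-0.01],0.5],[[0,0,0],[0.05,0,-0.01],0.5],[[0,0,0],[0.05,0,-0.01],0.5]]'| sh ok.sh 9.5 &&
$m '[[[0,0,0],[0.05,0,-0.01],0.5],[[0,0,0],[0.05,0,-0.01],0.5],[[0,0,0],[0.05,0,-0.01],0.5]]'| sh ok.sh 9.5 &&
$m '[[[0,0,0],[0.05,0,-0.01],0.5],[[0,0,0],[0.05,0,-0.01],0.5],[[0,0,0],[0.05,0,-0.01],0.5]]'| sh ok.sh 9.5
```

```text
position: [0.5331, -0.0557, 0.03]
contact_force: [-8.6, 0.2, 4.4]
position: [0.5332, -0.0557, 0.0301]
contact_force: [-9.0, -0.8, 4.7]
position: [0.5334, -0.0557, 0.0301]
contact_force: [-10.4, 0.1, 6.7]
```

```bash
m="python3 -m pendant"
$m '[[[0,0,0],[-0.05,0,-0.01],0.5],[[0,0,0],[-0.1,0,-0.01],0.5],[[0,0,0],[-0.15,0,-0.01],0.5],[[0,0,0],[-0.15,0,-0.01],0.5],[[0,0,0],[-0.15,0,-0.01],0.5]]'
```

```text
clock: 12.63
position: [0.5335, -0.0557, 0.0303]
eef_rot: [[1.0, 0.021, -0.003], [0.021, -1.0, -0.0], [-0.003, -0.0, -1.0]]
contact_force: [-5.4, 0.4, -1.6]
opening: 0.155
grip_force: 45.0
```

```bash
m="python3 -m pendant"
$m '[[[0,0,0],[-0.08,0,0],0.5],[[0,0,0],[-0.08,0,0],0.5],[[0,0,0],[-0.08,0,0],1.8],[[0,0,0],[-0.08,0,0],2.6],[[0,0,0],[-0.08,0,0],3.4],[[0,0,0],[-0.08,0,0],4],[[0,0,0],[-0.08,0,0],4],[[0,0,0],[-0.08,0,0],4]]'
$m '[[[0,0,0],[0,0,-1],4],[[0,0,0],[0,0,-2.5],4],[[0,0,0],[0,0,-4.5],4],[[0,0,0],[0,0,-7],4],[[0,0,0],[0,0,-10],4],[[0,0,0],[-2,0,-12],4],[[0,0,0],[-5,0,-13],4],[[0,0,0],[-8,0,-14],4],[[0,0,0],[-11,0,-14],4],[[0,0,0],[-11,0,-14],4]]'
python3 - <<'E'
from h import *
snap("scene","pics/s3.png");snap("top","pics/t3.png")
a=cv2.imread("pics/s3.png")[190:290,240:320];b=cv2.imread("pics/t3.png")[110:210,200:280]
cv2.imwrite("pics/c5.png",cv2.resize(np.hstack([a,b]),None,fx=5,fy=5,interpolation=cv2.INTER_CUBIC))
E
```

```text
clock: 13.3
position: [0.5347, -0.0556, 0.0313]
eef_rot: [[1.0, 0.021, 0.001], [0.021, -1.0, -0.0], [0.001, 0.0, -1.0]]
contact_force: [0.0, -0.3, -0.4]
opening: 0.453
grip_force: 0.0
clock: 14.13
position: [0.4194, -0.0584, 0.1719]
eef_rot: [[1.0, 0.02, -0.002], [0.02, -1.0, -0.0], [-0.002, 0.0, -1.0]]
contact_force: [-0.3, 0.4, 0.2]
opening: 0.456
grip_force: 0.0
```

View pics/c5.png

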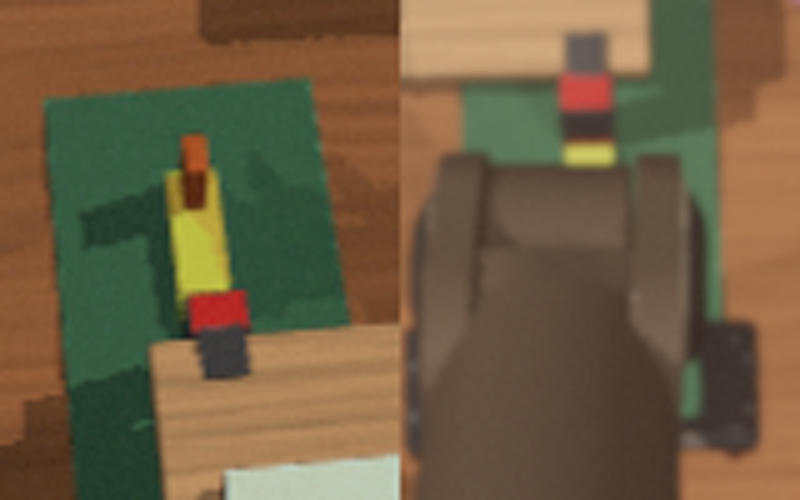

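The blade sits wedged: its tail is at (190,172), it runs straight under the red foot at (218,310), and the top view shows it centred at (588,155). The gripper is clear, so I'm handing in.

```bash
python3 -c "
from workcell import arm
print(arm.close_job())"
```

```text
the job is handed in; nothing more can be done
None
```

The yellow feeler blade is wedged straight under the middle of the red foot, pushed in to about 10 N of drag (bearing force on the foot estimated at about 4 N, not measured), then released with the gripper clear; the job is handed in at about 14 s, and the hand-in call returned no verdict.

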